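# Tare the bench balance through its guarded key well

### The job

Tare the balance with the empty dish on it: with a fingertip, push the sliding guard by the side of its black rib all the way to its stop over the orange (calibration) key, so that the well of the green (tare) key is wholly open. Then reach down into that well, press the green key right down, keep it down for about two seconds and let it come up again. Push and press only: do not pinch the rib, do not press the orange key, and leave the pan, the dish and everything lying around alone.

Things in the scene. Friction and masses are not known exactly. Their poses are not given: they have to be found in the camera images.
- balance: White and grey bench balance, fixed, 280 mm (x) by 210 mm (y). Origin: centre of its underside. x points from the front edge (keys) to the rear (pan), z up; turned up to 0.3 rad. The front deck is 60 mm high and has two square wells, 50 x 50 mm, 27 mm deep, centred at x -85, y +36 and y -36 mm; which holds the green key varies. Black display at x -43 to -9 mm, up to 74 mm high.
- pan: Round steel weighing pan, 120 mm across, centred at balance x = +68 mm, y = 0; origin at its underside, 73 mm above the table; its top is 78 mm above the table. Not to be touched.
- dish: Clear round petri dish, 68 mm across, 18 mm high, loose, standing on the pan; origin at the centre of its underside. Not to be touched.
- guard_plate (a joint): Position of the sliding guard along the balance's y, m: 0 in mid-track, covering parts of both wells (the start, within 8 mm); +0.036 at the stop over the well at y +36 mm; -0.036 at the stop over the well at y -36 mm. It slides with about 2 N of friction and stays where it is left. Its colliders guard_plate_c1 and guard_plate_c2 are the +y and -y sides of its rib.
- guard_rib (a point): Foot of the black rib on the guard's upper face, 65 mm above the table, midway along it. Guard: grey plate 66 mm (balance x) by 82 mm (y), 4 mm thick, between dark rails that run along y at balance x -121 and -49 mm, 69 mm high. The rib runs along the balance's x in mid-plate: 44 mm long, 10 mm thick, 17 mm high; push its flat side.
- tare_point (a point): Centre of the top face of the green tare key when it is up, 44 mm above the table, 16 mm below the deck. Round key, 26 mm across, in the middle of a 50 mm square well with a green lining and rim.
- calib_point (a point): The same point of the orange calibration key, in the well with the orange lining and rim. Not to be pressed.
- tare_key (a joint): How far the green key is pressed, m: 0 up, 0.006 right down. It springs back; it takes about 1.7 N to start and 5 N to bring right down.
- calib_key (a joint): How far the orange key is pressed, m: 0 up, 0.006 right down.
- counter: Grey hand tally counter, 52x71x28 mm, loose bystander; origin under its centre.
- marker_pen: White and blue marker, 18x126x19 mm, loose bystander; origin under its centre.
- notes: Yellow pad of sticky notes, 51x51x20 mm, loose bystander; origin under its centre.
- dropper: Small dropper bottle with red bulb, 33x33x99 mm, loose bystander; origin under its centre.

How it is judged:
By the outcome, as a careful person would: the job done as asked, in the order asked, and still so for the second after the job is handed in, with the robot touching nothing.
It also fails if it takes over 45 s, if anything falls off the work surface, if the arm or the gripper's body presses on something with over 40 N, if the wrist force passes 120 N, or if a joint passes its speed limit or range.

### The arm

A 6-joint arm with a two-finger parallel gripper is mounted at the origin on a cart in front of the work surface, level with it; the furniture and walls round the work are solid. World frame = base frame: x ahead of the robot, y to its left, z up, the work surface at z = 0. Lengths are in mm, angles in rad, forces in N, time in s.
With the tool pointing down it reaches from about 300 to 775 mm from the base axis. Payload 14.6 kg.
Tool frame: the origin (TCP) lies at the very end of the fingers, on their centre line; the grasp point (between the pads) lies 19 mm behind it; z points along the fingers, y is the direction in which the jaws open and shut (so a half turn about z gives the same grasp; the last joint's range is limited). The gripper opens to 94 mm and grips with 3 to 60 N. Pads are 16 mm wide; open, the fingers measure 119 mm over their backs; the gripper's body (75 mm by 177 mm) begins 78 mm behind the grasp point.
Start: joints at [1.088, 0.3, 1.521, -0, 1.321, -0.067], TCP at [222.153, 503.127, 205.446] pointing down, gripper open.
Joint ranges: [-3.03, 3.03], [-0.79, 2.21], [0.23, 2.52], [-1.04, 4.18], [0, 3.07], [-2.55, 2.55]. Speed limits (rad/s): [2.22, 2.22, 2.57, 3.14, 3.14, 3.14].

### API

Orientations are given as [roll, pitch, yaw] about the fixed x, y, z axes, in that order (R = Rz(yaw) Ry(pitch) Rx(roll)).
In Python, from cell import manip gives the robot as it stands.
- The arm moves only by the shell command python3 -m pendant 'ROWS' [FORCE]. ROWS is JSON, a list of rows, each an object with "claw": the finger opening in m, from 0 to 0.094; "delta_pos": the shift along the tool's x, y, z in m, a list of three; "rotation": the turn, a rotation vector about the tool's x, y, z in rad, a list of three. A call has 1 to 10 rows; each row is the pose to reach, as a shift and turn from the pose measured when the call began, along the tool's axes at that moment; what a row does not reach only later rows make up. A row lasts 1/8 s, in which the tool goes at most 62.5 mm and 10.7 degrees, less where a joint would pass 70% of its speed; a pose out of reach is approached as far as the arm can. A call with a gripper value outside its range is refused whole. The fingers move at their own pace and stop on an object; FORCE is the grip in N (left out, the last holds). Time passes only in rows, so rows that repeat a pose let the fingers close. It gives the time, the measured TCP pose, the force and the opening at its end, in the units of the state.
- manip.read_state(): the state, without advancing time (a new reading comes with each control period).
- manip.camera(name): name is "side" or "top" or "wrist"; returns the picture (480x640x3 uint8, red, green, blue); there is no depth.
- manip.camera_model(name): a dict with "fx", "fy", "cx", "cy" (pixels), "cam_to_world" (4x4, takes a point from camera to world coordinates); the wrist camera has in their place "T_tool_cam" (4x4, takes a point from camera to tool coordinates, whose origin is the TCP and whose axes are the flange's). Camera axes: x right, y up, looking along -z (the intrinsics and any distortion apply to the point x, -y, -z); pixel columns grow to the right and rows downward; lengths in mm; the calibration is good to about 2 mm. A picture is of the moment at which its call begins: read the wrist's pose just before it. camera_model takes no time and is no camera call.
- manip.sign_off(): hands the job in, once; it reports no verdict.
The state is a dict: "clock": time; "joints": joint angles; "qd": joint speeds; "effort": joint torques, N m; "eef_pos": TCP position; "eef_rot": TCP orientation; "wrist_force": force on the tool from outside, world axes, zero at the start; "moment": the same for the moment, N m; "finger_gap": finger opening in mm.
Only numpy, scipy, OpenCV 4.12 (cv2) and the standard library are available. Lean on these libraries where they do the work, as an engineer would, in place of code of your own. Each camera call takes 0.05 s, during which the arm holds its last target.

## Working session

There is one attempt and no reset: what is moved stays moved. The work goes in short steps, Python scripts to look and compute and a shell command to move; the robot and the scene stay as the last step left them, time stands still between calls to the robot, and variables do not carry over. Pictures are saved under pics/ and viewed, and the job is handed in when it is done.

```bash
mkdir -p pics; ls; python3 - <<'E'
from cell import manip
import cv2
s=manip.read_state();print(s)
for n in ['top','side','wrist']:
    m=manip.camera_model(n);print(n,m)
    cv2.imwrite(f'pics/{n}0.png',manip.camera(n)[:,:,::-1])
E
```

```text
pics
{'clock': 0.0, 'joints': array([ 1.08840900e+00,  3.00473929e-01,  1.52159115e+00,  2.15832275e-05,
        1.32068687e+00, -6.66271714e-02]), 'qd': array([ 4.00336473e-04,  7.09089871e-05,  5.02515766e-04, -2.32414936e-04,
        1.17255604e-03,  2.77041312e-04]), 'effort': array([ 9.89404543e-04, -5.31797469e+01, -3.52739453e+01,  7.08928448e-02,
        2.43160373e-02, -1.15025359e-04]), 'eef_pos': array([222.02564019, 502.90635671, 204.88051915]), 'eef_rot': array([-3.14043733e+00, -9.80420061e-05,  2.72582708e+00]), 'wrist_force': array([-0.45402029, -0.60843752,  0.76552746]), 'moment': array([-0.01583509, -0.0773543 ,  0.0226824 ]), 'finger_gap': 93.78995446506788}
top {'fx': 507.8323423098708, 'fy': 507.8323423098708, 'cx': 320.417681433197, 'cy': 245.68234687452764, 'cam_to_world': array([[ 1.20701098e-02,  9.96013756e-01, -8.83793494e-02,
         5.23986282e+02],
       [-9.99478680e-01,  1.46643513e-02,  2.87632601e-02,
         1.37414599e+02],
       [ 2.99446286e-02,  8.79860998e-02,  9.95671515e-01,
         9.91901400e+02],
       [ 0.00000000e+00,  0.00000000e
[... 278 characters left out ...]
02,  7.63177390e-01, -6.43957078e-01,
        -4.35520727e+02],
       [ 1.71198963e-02,  6.45494594e-01,  7.63572942e-01,
         7.23152186e+02],
       [ 0.00000000e+00,  0.00000000e+00,  0.00000000e+00,
         1.00000000e+00]])}
wrist {'fx': 412.0371108273432, 'fy': 412.0371108273432, 'cx': 325.79549499724254, 'cy': 237.30298880384385, 'T_tool_cam': array([[ 1.52367609e-04,  9.69102761e-01,  2.46657282e-01,
         7.05368496e+01],
       [ 9.99999722e-01, -3.27601316e-04,  6.69397519e-04,
        -1.31421393e-01],
       [ 7.29520234e-04,  2.46657111e-01, -9.69102542e-01,
        -1.79691857e+02],
       [ 0.00000000e+00,  0.00000000e+00,  0.00000000e+00,
         1.00000000e+00]])}
```

View pics/top0.png

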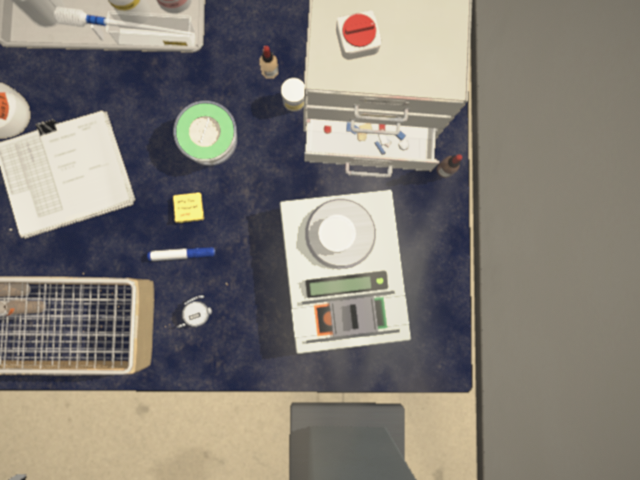

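View pics/side0.png

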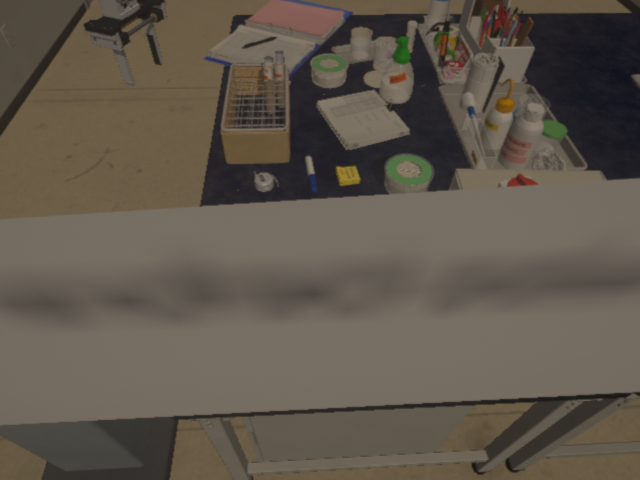

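View pics/wrist0.png

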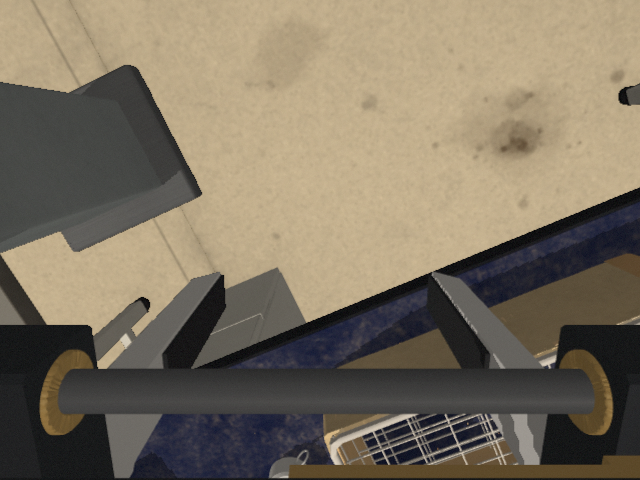

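```bash
python3 - <<'E'
import cv2
im=cv2.imread('pics/top0.png')[175:375,260:480]
cv2.imwrite('pics/zoom0.png',cv2.resize(im,None,fx=3,fy=3,interpolation=cv2.INTER_CUBIC))
E
```

```text
(no output)
```

View pics/zoom0.png

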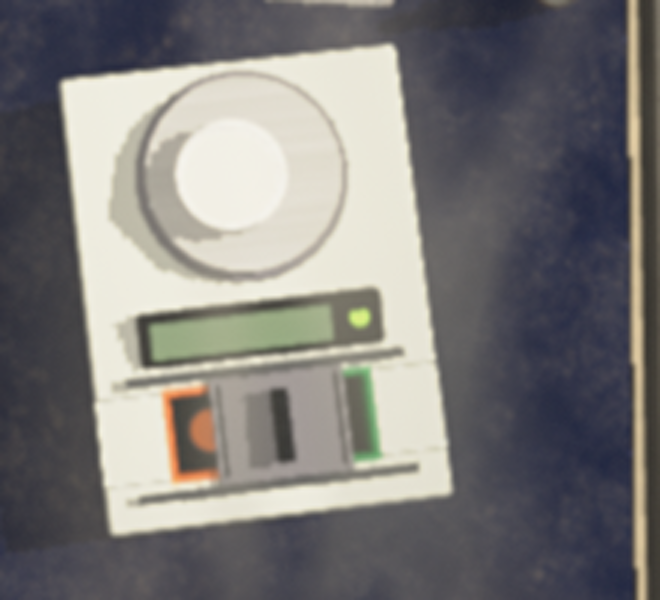

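The picture shows the balance: top outline corners at zoom pixels (60,80), (396,44), (452,492), (110,536). The orange well is on the left (+y), the green well on the right and mostly covered, and the rib's top is near (283,425).

```bash
cat > h.py <<'E'
import numpy as np, cv2
from cell import manip
from scipy.optimize import least_squares
def px2w(uv,z,m):
    uv=np.atleast_2d(np.array(uv,float)); T=m['cam_to_world']
    d=np.c_[(uv[:,0]-m['cx'])/m['fx'],-(uv[:,1]-m['cy'])/m['fy'],-np.ones(len(uv))]@T[:3,:3].T
    s=(z-T[2,3])/d[:,2]; return T[:3,3]+d*s[:,None]
def w2px(P,m):
    T=m['cam_to_world']; p=(np.atleast_2d(P)-T[:3,3])@T[:3,:3]
    return np.c_[m['cx']+m['fx']*p[:,0]/-p[:,2], m['cy']+m['fy']*p[:,1]/p[:,2]]
def b2w(b,P):
    P=np.atleast_2d(P).astype(float);c,s=np.cos(b[2]),np.sin(b[2])
    return np.c_[b[0]+c*P[:,0]-s*P[:,1],b[1]+s*P[:,0]+c*P[:,1],P[:,2]]
E
python3 - <<'E'
from h import *
m=manip.camera_model('top')
z=lambda u,v:(260+(u+.5)/3-.5,175+(v+.5)/3-.5)
obs=[z(60,80),z(396,44),z(452,492),z(110,536)]
P=[[140,105,60],[140,-105,60],[-140,-105,60],[-140,105,60]]
f=lambda b:(w2px(b2w(b,P),m)-obs).ravel()
r=least_squares(f,[480,50,0]);b=r.x;print(b,r.fun)
np.save('b.npy',b)
w=px2w([z(283,425)],82,m);print('rib top',w)
c,s=np.cos(b[2]),np.sin(b[2]);d=w[0,:2]-b[:2];print('in bal',c*d[0]+s*d[1],-s*d[0]+c*d[1])
print('tare',b2w(b,[[-85,-36,44]]),'calib',b2w(b,[[-85,36,44]]))
print('wall x px635 z0',px2w([z(628,0),z(640,600)],0,m))
im=cv2.imread('pics/top0.png')
for p in w2px(b2w(b,P+[[68,0,78],[-85,-61,60],[-85,61,60],[-121,0,69],[-49,0,69]]),m): cv2.circle(im,tuple(int(round(x)) for x in p),1,(0,0,255),-1)
cv2.imwrite('pics/zoom1.png',cv2.resize(im[175:375,260:480],None,fx=3,fy=3))
E
```

```text
[5.63097261e+02 6.54239478e+01 1.26951855e-01] [-0.14675311 -0.32078023 -0.24088063 -0.46059859  0.49400592  0.79324565
 -0.10518511 -0.05315287]
rib top [[479.31077131  49.76720372  82.        ]]
in bal -85.09452961199023 -4.922444053321922
tare [[483.33930438  18.95171507  44.        ]] calib [[474.22330368  90.37229005  44.        ]]
wall x px635 z0 [[ 759.28320774 -187.39032236    0.        ]
 [ 365.74597965 -189.7280733     0.        ]]
```

View pics/zoom1.png

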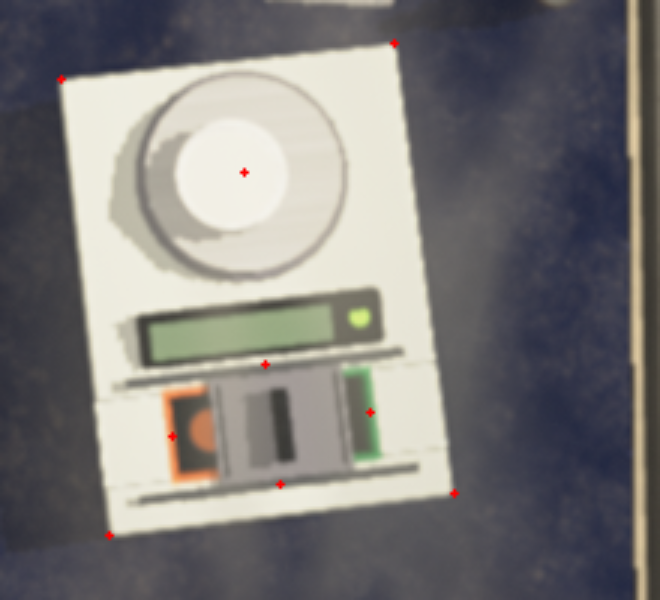

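```bash
cat >> h.py <<'E'
from scipy.spatial.transform import Rotation as R
def togo(P,z=None):
    "balance-frame target -> tool deltas (m), rotvec, for tool down with x along balance y"
    b=np.load('b.npy');s=manip.read_state()
    Rt=R.from_euler('xyz',s['eef_rot'])
    Rg=R.from_euler('xyz',[np.pi,0,np.pi/2+b[2]])
    print('t',round(s['clock'],2),'pos',s['eef_pos'].round(1),'F',s['wrist_force'].round(1),'gap',round(s['finger_gap'],1))
    c,q=np.cos(b[2]),np.sin(b[2]);d=s['eef_pos'][:2]-b[:2];print('now in bal',round(c*d[0]+q*d[1],1),round(-q*d[0]+c*d[1],1))
    print('delta',(Rt.inv().apply(b2w(b,P)[0]-s['eef_pos'])/1000).round(4),'rot',(Rt.inv()*Rg).as_rotvec().round(4))
E
python3 - <<'E'
from h import *
togo([-85,-34,140])
E
```

```text
t 0.15 pos [222.1 503.  205. ] F [-0.8 -0.5 -0.3] gap 94.1
now in bal -282.9 477.2
delta [-0.4335 -0.3355  0.0653] rot [-8.000e-04  4.000e-04  1.028e+00]
```

```bash
python3 -m pendant '[{"claw":0,"delta_pos":[-0.22,-0.17,0],"rotation":[0,0,0.5]},{"claw":0,"delta_pos":[-0.22,-0.17,0],"rotation":[0,0,0.5]},{"claw":0,"delta_pos":[-0.22,-0.17,0],"rotation":[0,0,0.5]},{"claw":0,"delta_pos":[-0.22,-0.17,0],"rotation":[0,0,0.5]},{"claw":0,"delta_pos":[-0.4335,-0.3355,0.05],"rotation":[0,0,1.028]},{"claw":0,"delta_pos":[-0.4335,-0.3355,0.05],"rotation":[0,0,1.028]},{"claw":0,"delta_pos":[-0.4335,-0.3355,0.065],"rotation":[0,0,1.028]},{"claw":0,"delta_pos":[-0.4335,-0.3355,0.065],"rotation":[0,0,1.028]},{"claw":0,"delta_pos":[-0.4335,-0.3355,0.065],"rotation":[0,0,1.028]},{"claw":0,"delta_pos":[-0.4335,-0.3355,0.065],"rotation":[0,0,1.028]}]'
python3 - <<'E'
from h import *
togo([-85,-34,90])
E
```

```text
clock: 1.4
eef_pos: [483.4, 18.3, 139.0]
eef_rot: [-3.139, 0.001, 1.694]
wrist_force: [-0.2, 1.5, -0.9]
finger_gap: 0.8
t 1.4 pos [483.4  18.3 139. ] F [-0.2  1.5 -0.9] gap 0.8
now in bal -85.0 -36.6
delta [0.0027 0.0001 0.049 ] rot [-0.0027  0.0005 -0.004 ]
```

Check with the wrist camera before descending, refining the balance pose.

```bash
cat >> h.py <<'E'
def wcam():
    s=manip.read_state(); im=manip.camera('wrist')[:,:,::-1].copy(); m=dict(manip.camera_model('wrist'))
    T=np.eye(4);T[:3,:3]=R.from_euler('xyz',s['eef_rot']).as_matrix();T[:3,3]=s['eef_pos']
    m['cam_to_world']=T@m['T_tool_cam']; return im,m
E
python3 - <<'E'
from h import *
im,m=wcam();b=np.load('b.npy')
cv2.imwrite('pics/w1.png',im)
o=im.copy()
for p in w2px(b2w(b,[[-110,y,60] for y in(-61,61)]+[[-60,y,60] for y in(-61,61)]+[[-107,-10,82],[-63,-10,82],[-107,0,82],[-63,0,82],[-140,105,60],[-140,-105,60]]),m): cv2.circle(o,tuple(int(round(x)) for x in p),3,(0,0,255),-1)
cv2.imwrite('pics/w1o.png',o)
togo([-85,-34,90])
cv2.imwrite('pics/t1.png',cv2.resize(manip.camera('top')[175:375,260:480,::-1],None,fx=3,fy=3))
E
```

```text
t 1.45 pos [483.   19.9 139.6] F [-0.  -0.2 -0.3] gap 0.4
now in bal -85.2 -35.0
delta [0.001  0.0003 0.0496] rot [-0.0021  0.0004 -0.0026]
```

View pics/w1o.png

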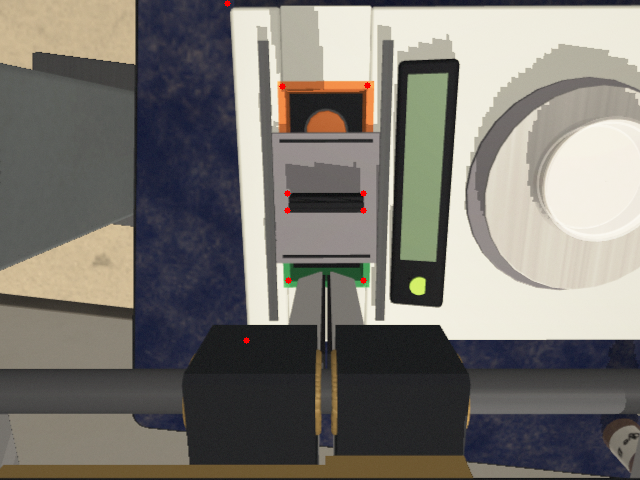

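View pics/t1.png

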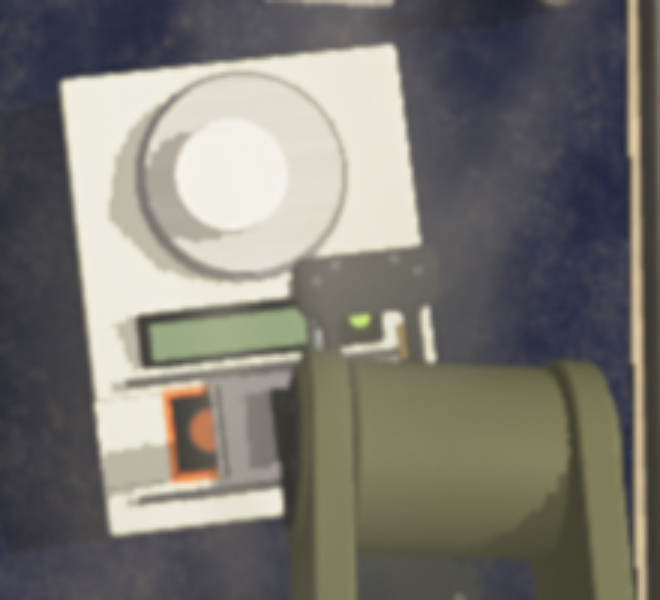

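```bash
python3 -m pendant '[{"claw":0,"delta_pos":[0,0,0.04],"rotation":[0,0,0]},{"claw":0,"delta_pos":[0,0,0.06],"rotation":[0,0,0]},{"claw":0,"delta_pos":[0,0,0.0685],"rotation":[0,0,0]},{"claw":0,"delta_pos":[0,0,0.0685],"rotation":[0,0,0]},{"claw":0,"delta_pos":[0,0,0.0685],"rotation":[0,0,0]}]'
python3 - <<'E'
from h import *
im,m=wcam()
cv2.imwrite('pics/w2.png',im)
togo([-85,23,71])
E
```

```text
clock: 2.12
eef_pos: [483.2, 21.2, 72.6]
eef_rot: [3.141, 0.001, 1.697]
wrist_force: [0.6, 0.1, 0.4]
finger_gap: 0.3
t 2.17 pos [483.2  21.1  72.5] F [ 0.1 -0.2 -0.7] gap 0.5
now in bal -84.9 -33.8
delta [ 0.0568 -0.0002  0.0015] rot [ 0.0003  0.0006 -0.0006]
```

View pics/w2.png

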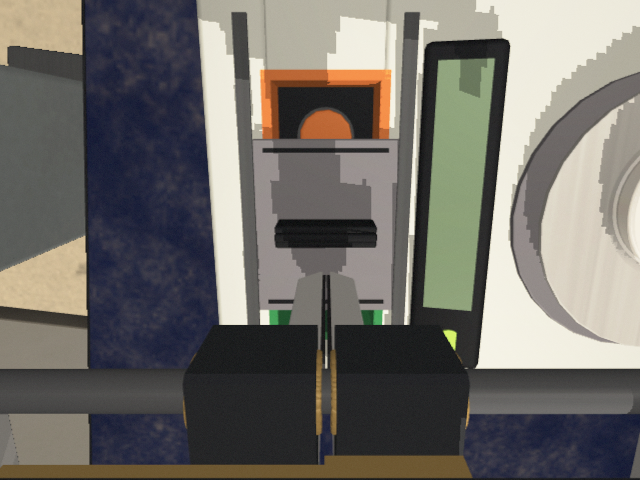

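The fingertips sit behind the rib (tip about (326,275), rib at rows 220–247), centred on it. Pushing now.

```bash
python3 -m pendant '[{"claw":0,"delta_pos":[0.008,0,0.0015],"rotation":[0,0,0]},{"claw":0,"delta_pos":[0.014,0,0.0015],"rotation":[0,0,0]},{"claw":0,"delta_pos":[0.02,0,0.0015],"rotation":[0,0,0]},{"claw":0,"delta_pos":[0.026,0,0.0015],"rotation":[0,0,0]},{"claw":0,"delta_pos":[0.032,0,0.0015],"rotation":[0,0,0]},{"claw":0,"delta_pos":[0.038,0,0.0015],"rotation":[0,0,0]},{"claw":0,"delta_pos":[0.044,0,0.0015],"rotation":[0,0,0]},{"claw":0,"delta_pos":[0.05,0,0.0015],"rotation":[0,0,0]},{"claw":0,"delta_pos":[0.05,0,0.0015],"rotation":[0,0,0]}]'
python3 - <<'E'
from h import *
im,m=wcam()
cv2.imwrite('pics/w3.png',im)
togo([-85,23,71])
E
```

```text
clock: 3.3
eef_pos: [476.6, 71.2, 70.8]
eef_rot: [-3.141, 0.0, 1.698]
wrist_force: [0.1, 0.5, 0.5]
finger_gap: 0.5
t 3.35 pos [476.6  71.   70.8] F [-0.6  0.   1. ] gap 0.3
now in bal -85.1 16.5
delta [ 0.0065  0.0001 -0.0002] rot [-0.0004  0.0003 -0.0003]
```

View pics/w3.png

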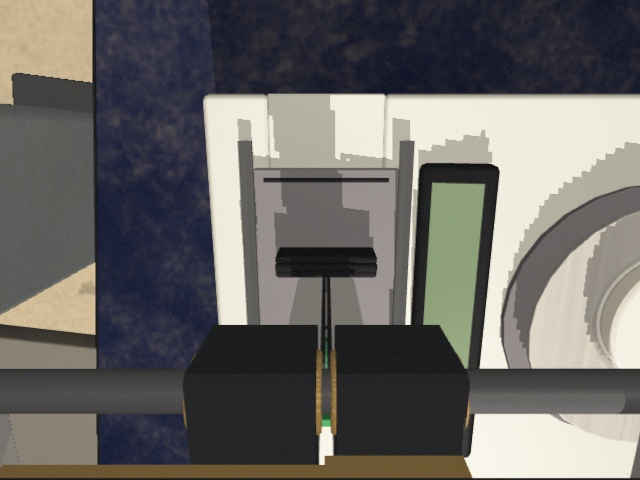

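```bash
python3 -m pendant '[{"claw":0,"delta_pos":[0.002,0,0],"rotation":[0,0,0]},{"claw":0,"delta_pos":[0.004,0,0],"rotation":[0,0,0]},{"claw":0,"delta_pos":[0.006,0,0],"rotation":[0,0,0]},{"claw":0,"delta_pos":[0.007,0,0],"rotation":[0,0,0]}]'
python3 - <<'E'
from h import *
togo([-85,23,71])
E
```

```text
clock: 3.85
eef_pos: [475.9, 76.1, 70.8]
eef_rot: [-3.141, 0.004, 1.698]
wrist_force: [2.3, -22.9, 1.4]
finger_gap: 0.8
t 3.85 pos [475.9  76.1  70.8] F [  2.3 -22.9   1.4] gap 0.8
now in bal -85.1 21.6
delta [ 0.0014  0.0001 -0.0002] rot [-0.0006  0.0039  0.0001]
```

23 N against the stop, 1.5 mm before the computed stop position (within calibration). Back off, rise and look.

```bash
python3 -m pendant '[{"claw":0,"delta_pos":[-0.008,0,0],"rotation":[0,0,0]},{"claw":0,"delta_pos":[-0.02,0,0],"rotation":[0,0,0]},{"claw":0,"delta_pos":[-0.03,0,-0.03],"rotation":[0,0,0]},{"claw":0,"delta_pos":[-0.058,0,-0.06],"rotation":[0,0,0]},{"claw":0,"delta_pos":[-0.11,0,-0.07],"rotation":[0,0,0]},{"claw":0,"delta_pos":[-0.11,0,-0.07],"rotation":[0,0,0]},{"claw":0,"delta_pos":[-0.11,0,-0.07],"rotation":[0,0,0]}]'
python3 - <<'E'
from h import *
im,m=wcam();b=np.load('b.npy')
cv2.imwrite('pics/w4.png',im)
for p in w2px(b2w(b,[[-110,-61,60],[-60,-61,60],[-85,-36,44],[-98,-36,44],[-72,-36,44],[-63,31,82],[-107,31,82],[-52,-5,65],[-118,-5,65]]),m): cv2.circle(im,tuple(int(round(x)) for x in p),2,(0,0,255),-1)
cv2.imwrite('pics/w4o.png',im)
togo([-85,-36,71])
E
```

```text
clock: 4.72
eef_pos: [489.6, -32.6, 140.8]
eef_rot: [-3.14, 0.003, 1.697]
wrist_force: [-0.6, 0.7, -0.1]
finger_gap: 0.3
t 4.78 pos [489.5 -32.2 140.8] F [-0.9  0.5 -0.1] gap 0.4
now in bal -85.3 -87.5
delta [0.0517 0.0004 0.0696] rot [-0.0014  0.0034  0.0004]
```

View pics/w4o.png

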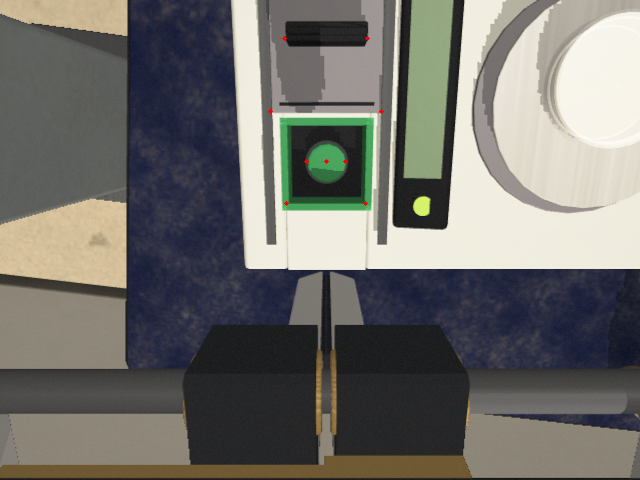

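The wrist view shows the green well wholly open (rim 281–373, 118–210), the guard edge at row 112 exactly where the stop predicts, and the key centred at (327,162), as predicted. Moving over it and down.

```bash
python3 -m pendant '[{"claw":0,"delta_pos":[0.0515,0,0],"rotation":[0,0.003,0]},{"claw":0,"delta_pos":[0.0515,0,0],"rotation":[0,0.003,0]},{"claw":0,"delta_pos":[0.0515,0,0.04],"rotation":[0,0.003,0]},{"claw":0,"delta_pos":[0.0515,0,0.07],"rotation":[0,0.003,0]},{"claw":0,"delta_pos":[0.0515,0,0.07],"rotation":[0,0.003,0]},{"claw":0,"delta_pos":[0.0515,0,0.07],"rotation":[0,0.003,0]}]'
python3 - <<'E'
from h import *
togo([-85,-36,38])
E
```

```text
clock: 5.52
eef_pos: [483.5, 18.7, 71.6]
eef_rot: [-3.141, 0.001, 1.698]
wrist_force: [0.0, -0.0, -0.1]
finger_gap: 0.3
t 5.53 pos [483.5  18.7  71.6] F [ 0.  -0.  -0.1] gap 0.3
now in bal -84.9 -36.2
delta [ 0.0003 -0.0001  0.0336] rot [-0.0003  0.0006  0.0007]
```

```bash
python3 -m pendant '[{"claw":0,"delta_pos":[0,0,0.014],"rotation":[0,0,0]},{"claw":0,"delta_pos":[0,0,0.024],"rotation":[0,0,0]},{"claw":0,"delta_pos":[0,0,0.028],"rotation":[0,0,0]},{"claw":0,"delta_pos":[0,0,0.031],"rotation":[0,0,0]},{"claw":0,"delta_pos":[0,0,0.034],"rotation":[0,0,0]},{"claw":0,"delta_pos":[0,0,0.035],"rotation":[0,0,0]}]'
python3 - <<'E'
from h import *
togo([-85,-36,38])
E
```

```text
clock: 6.28
eef_pos: [483.5, 18.7, 37.8]
eef_rot: [-3.141, 0.001, 1.699]
wrist_force: [-13.4, -0.1, 29.9]
finger_gap: 0.7
t 6.28 pos [483.5  18.7  37.8] F [-13.4  -0.1  29.9] gap 0.7
now in bal -84.8 -36.3
delta [ 0.0003 -0.0002 -0.0002] rot [-0.0003  0.0007  0.0008]
```

```bash
python3 -m pendant '[{"claw":0,"delta_pos":[0,0,0.0005],"rotation":[0,0,0]},{"claw":0,"delta_pos":[0,0,0.0005],"rotation":[0,0,0]},{"claw":0,"delta_pos":[0,0,0.0005],"rotation":[0,0,0]},{"claw":0,"delta_pos":[0,0,0.0005],"rotation":[0,0,0]},{"claw":0,"delta_pos":[0,0,0.0005],"rotation":[0,0,0]},{"claw":0,"delta_pos":[0,0,0.0005],"rotation":[0,0,0]},{"claw":0,"delta_pos":[0,0,0.0005],"rotation":[0,0,0]},{"claw":0,"delta_pos":[0,0,0.0005],"rotation":[0,0,0]}]'
```

```text
clock: 7.28
eef_pos: [483.4, 18.7, 38.1]
eef_rot: [-3.141, 0.001, 1.699]
wrist_force: [-9.4, 0.4, 15.6]
finger_gap: 0.7
```

```bash
python3 -m pendant '[{"claw":0,"delta_pos":[0,0,0.001],"rotation":[0,0,0]},{"claw":0,"delta_pos":[0,0,0.001],"rotation":[0,0,0]},{"claw":0,"delta_pos":[0,0,0.001],"rotation":[0,0,0]},{"claw":0,"delta_pos":[0,0,0.001],"rotation":[0,0,0]},{"claw":0,"delta_pos":[0,0,0.001],"rotation":[0,0,0]},{"claw":0,"delta_pos":[0,0,0.001],"rotation":[0,0,0]},{"claw":0,"delta_pos":[0,0,0.001],"rotation":[0,0,0]}]'
python3 -m pendant '[{"claw":0,"delta_pos":[0,0,-0.01],"rotation":[0,0,0]},{"claw":0,"delta_pos":[0,0,-0.04],"rotation":[0,0,0]},{"claw":0,"delta_pos":[0,0,-0.08],"rotation":[0,0,0]},{"claw":0,"delta_pos":[0,0,-0.1],"rotation":[0,0,0]},{"claw":0,"delta_pos":[-0.05,0,-0.103],"rotation":[0,0,0]},{"claw":0,"delta_pos":[-0.05,0,-0.103],"rotation":[0,0,0]},{"claw":0,"delta_pos":[-0.05,0,-0.103],"rotation":[0,0,0]}]'
python3 - <<'E'
from h import *
im,m=wcam();cv2.imwrite('pics/w5.png',im);togo([-85,-36,71])
E
```

```text
clock: 8.15
eef_pos: [483.4, 18.7, 38.0]
eef_rot: [-3.141, 0.001, 1.699]
wrist_force: [-8.0, 0.9, 16.5]
finger_gap: 0.7
clock: 9.02
eef_pos: [489.8, -30.6, 141.0]
eef_rot: [-3.141, 0.001, 1.698]
wrist_force: [-0.8, 0.5, -0.5]
finger_gap: 0.3
t 9.07 pos [489.7 -30.3 140.9] F [-0.1 -0.1 -0.4] gap 0.3
now in bal -84.9 -85.6
delta [ 0.0497 -0.      0.0699] rot [-0.0005  0.0006  0.0011]
```

View pics/w5.png

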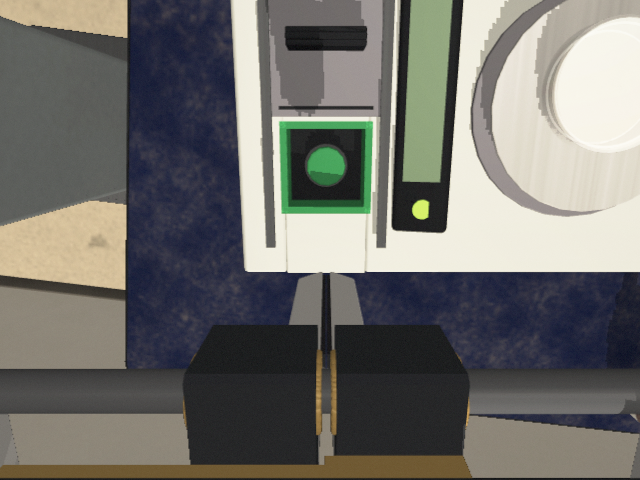

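The key is up again (centre (326,166), same size as before the press), the guard is still at its stop with the well fully open, and the dish is in place. Handing in.

```bash
python3 - <<'E'
from cell import manip
print(manip.sign_off())
E
```

```text
the job is handed in; nothing more can be done
None
```

I pushed the guard to its stop over the orange key, then held the green tare key down for about 2 s and let it come up again. I handed the job in at about 9 s; no verdict was reported.

- **Guard:** I pushed the rib's flat side with closed fingertips until the force rose to about 23 N. That came about 1.5 mm before the stop position I had computed, which is within the calibration error. The wrist picture then showed the guard edge where the stop predicts and the green well wholly open.
- **Key:** The fingertip held at 37.8–38.1 mm above the table, which matches the key being right down (38 mm). Vertical force was 30 N at first and about 16 N while holding. There was also an unexpected sideways force of 8–13 N along x during the press. I put it down to friction and didn't look into it further.
- **Last check:** The wrist picture after the press shows the key up, the guard still at its stop and the dish still on the pan. The wrist force is near zero, so the arm is touching nothing. I didn't take another overview picture of the loose items on the table, but the arm met no contact away from the guard and the key.

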